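Bring the gear shuttle to rest at the index post

ROBOT

A 6-joint arm with a two-finger parallel gripper is mounted at the origin on the work surface. World frame = base frame: x ahead of the robot, y to its left, z up, the work surface at z = 0. Lengths are in m, angles in rad, forces in N, time in s.
With the tool pointing down it reaches from about 0.375 to 0.9 m from the base axis. Payload 3.1 kg.
Tool frame: the origin (TCP) lies midway between the tips of the shut fingers; the grasp point (between the pads) lies 19 mm behind it; z points along the fingers, y is the line along which they close (so a half turn about z gives the same grasp; the last joint's range is limited). The gripper opens to 87 mm and grips with 3 to 60 N. Pads are 19 mm wide; open, the fingers measure 117 mm over their backs; the gripper's body (75 mm by 190 mm) begins 51 mm behind the grasp point.
Start: joints at [1.143, 0.527, 1.433, -0, 1.181, -0.178], TCP at [0.154, 0.606, 0.199] pointing down, gripper open.
Joint ranges: [-3.08, 3.08], [-0.75, 2.2], [0.22, 2.44], [-1.43, 4.57], [0, 2.65], [-2.85, 2.85]. Speed limits (rad/s): [2.79, 2.79, 3.14, 3.14, 3.14, 3.14].

INTERFACE

Orientations are given as a unit quaternion [x, y, z, w].
In Python, from rig import robot gives the robot as it stands.
- The arm moves only by the shell command python3 -m jog 'ROWS' [FORCE]. ROWS is a JSON object of lists of equal length, an entry for each row: "dp": the shift along the tool's x, y, z in mm, a list of three; "delta_rot": the turn, a rotation vector about the tool's x, y, z in rad, a list of three; "gripper": the opening, from -1 (shut) to 1 (fully open). A call has 1 to 12 rows; each row is the pose to reach, as a shift and turn from the pose commanded when the call began, along the tool's axes at that moment; what a row does not reach only later rows make up. A row lasts 1/10 s, in which the tool goes at most 50 mm and 8.59 degrees, less where a joint would pass 70% of its speed; a pose out of reach is approached as far as the arm can. A call with a gripper value outside its range is refused whole. The fingers move at their own pace and stop on an object; FORCE is the grip in N (left out, the last holds). Time passes only in rows, so rows that repeat a pose let the fingers close. It gives the time, the measured TCP pose, the force, the opening and the grip force at its end, in the units of the state.
- robot.get_obs(): the state, without advancing time (a new reading comes with each control period).
- robot.camera(name): name is "scene" or "top" or "wrist"; returns the picture (400x640x3 uint8, red, green, blue); there is no depth.
- robot.camera_model(name): a dict with "fx", "fy", "cx", "cy" (pixels), "xyz" and "orientation" of the camera in the world; the wrist camera has in their place "T_tool_cam" (4x4, takes a point from camera to tool coordinates, whose origin is the TCP and whose axes are the flange's). Camera axes: x right, y down, z forward; pixel columns grow to the right and rows downward; lengths in m; the calibration is good to about 2 mm. A picture is of the moment at which its call begins: read the wrist's pose just before it. camera_model takes no time and is no camera call.
- robot.hand_in(): hands the job in; it is judged then, once.
Trained networks look in the newest picture that a camera, given by its name, has taken for a name from the list of things; names that differ only in an ending like _2 or _b are one class to them, and where a whole thing is asked for, a point or a joint stands for the part that bears it (a point fixed in the world has none). Each returns a list of dicts, best first, with "score" (0 to 1); they miss things now and then, are a little off and sometimes report something else, mostly with a low value. They report only what shows in the picture. A call takes as long as a camera call. They do not tell look-alikes from the thing itself.
- robot.search_frame(name, camera): "rect" ([left, top, right, bottom] in pixels, round what is visible of it).
The state is a dict: "time": time; "q": joint angles; "joint_velocities": joint speeds; "joint_torque": joint torques, N m; "position": TCP position; "tool_rot": TCP orientation; "ft_force": force on the tool from outside, world axes, zero at the start; "moment": the same for the moment, N m; "grip_width": finger opening in m; "grip_force": force on a finger pad.
Only numpy, scipy, OpenCV 4.12 (cv2) and the standard library are available. Lean on these libraries where they do the work, as an engineer would, in place of code of your own. Each camera call takes 0.05 s, during which the arm holds its last target. There are 200 camera calls.

TASK

Send the gear shuttle carriage briskly (at some 10 cm/s) along its rail towards the index post, then brake it to rest with its steel fin opposite the post's beak, never letting it strike the far stop; leave it standing there, untouched. It glides almost without friction: reach down with closed fingers into its open bay and work it gently, only by pushing sideways against the two sprung black buffers - the front one to drive it, the back one to brake it - without pressing on them from above, knocking them hard or touching the carriage's frame and gears. Leave the loose gear and the wrench on the table where they are.

Things in the scene. Friction and masses are not known exactly. Their poses are not given: they have to be found in the camera images.
- rail: Fixed aluminium guide bed on the table, 200 x 870 x 12 mm, with two steel rails and at each end a dark stop block (150 x 30 mm, top at 72 mm); origin at the centre of its underside, at table height; its +y axis is the direction of travel (to the far stop), z up. Place and yaw change each time. A grey tote, 110 mm high, stands beyond it.
- carriage (a joint): Position of the carriage along the rail's +y, m: 0 touching the stop at the -y end, 0.340 touching the far stop. The bay centre is at y = value - 0.170 in the rail's frame. Moving mass nominally 4.2 kg (truly up to a third more or less), viscous drag 0.15 N per m/s, dry friction only 0.008 N: it coasts for many seconds.
- bay (a point): Centre of the carriage's open bay, 77.5 mm above the table (mid-height of the buffers), on the rail's axis; moves with the carriage, axes as the rail. The bay is free down to the bed (top at 12 mm) for 75 mm either side of the axis (x). The buffer faces stand 95 mm from this point, at +y (front) and -y (back), when not compressed.
- fin_tip (a point): Tip of the pointed steel fin that sticks out to the rail's +x from the middle of the carriage's side, 135 mm from the rail's axis, 56 mm above the table, at the same y as the bay centre; moves with the carriage.
- index: Fixed index post on the rail's +x side: dark 50 mm base, 24 mm steel column, flat pointed steel beak at 56 mm height aimed at the rail (-x). Origin on the table on the beak's line; axes as the rail. At the mark the fin tip's y in this frame is 0. Its place along the rail changes each time, with 50 mm or more of travel left to the far stop.
- frame (a point): Grey carriage frame, 190 mm wide (x), 450 mm long (y): two low side bars (20 mm wide, top at 50 mm) and at each end a block 90 mm long, top at 85 mm, with two stacks of steel gears (58 mm diameter, top at 121 mm, posts to 135 mm) 194 mm from the bay centre, 55 mm either side of the axis. This point: below the bay centre at table height. Not to be touched.
- buffer_front: Black rubber buffer block, 110 mm wide (x), 45 to 110 mm above the table, standing 40 mm out of the +y end block into the bay. Flat face to -y; origin below the middle of the face, at table height. Yields along y against a springy, nearly undamped 100 N/m, for 30 mm, then is solid. Pushed towards +y it drives the carriage on. Moving part 80 g.
- buffer_back: The same buffer at the bay's -y end, its flat face looking to +y; pushed towards -y it brakes the carriage. Spring 100 N/m, 30 mm of stroke.
- spare_gear: Steel gear, 90 mm diameter, 30 mm thick, lying on the table beyond the rail; origin under its centre. Bystander.
- wrench: Steel wrench lying on the table between the robot and the rail; origin under its middle. Bystander.
Not all that is in view belongs to the job. Leave any turquoise look-alike of the index alone.

How it is judged:
By the outcome, as a careful person would: the job done as asked, in the order asked, and still so for the second after the job is handed in, with the robot touching nothing.
It also fails if it takes over 32 s, if anything falls off the work surface, if the arm or the gripper's body presses on something with over 40 N, if the wrist force passes 120 N, or if a joint passes its speed limit or range.

## Working session

There is one attempt and no reset: what is moved stays moved. The work goes in short steps, Python scripts to look and compute and a shell command to move; the robot and the scene stay as the last step left them, time stands still between calls to the robot, and variables do not carry over. Pictures are saved under pics/ and viewed, at most 10 in all, crops included, and the job is handed in when it is done.

```bash
mkdir -p pics; python3 - <<'E'
from rig import robot
import cv2
o=robot.get_obs();print(o['time'],o['position'],o['tool_rot'])
for c in('scene','top'):
    im=robot.camera(c);cv2.imwrite(f'pics/{c}0.png',im[:,:,::-1]);print(c,robot.camera_model(c))
    for n in('rail','carriage','index','fin_tip','frame','buffer_front','buffer_back','spare_gear','wrench'):
        try:print(n,[(d['score'],d['rect']) for d in robot.search_frame(n,c)][:3])
        except Exception as e:print(n,e)
print(robot.get_obs()['time'])
E
```

```text
0.0 [0.15353747 0.60504266 0.19842993] [ 1.24078935e-01  9.92271736e-01 -1.05126461e-03 -3.37278165e-04]
scene {'fx': 363.9347209891322, 'fy': 363.9347209891322, 'cx': 315.7490961533877, 'cy': 194.7995364081524, 'xyz': array([1.19637311, 0.0820459 , 0.93361691]), 'orientation': array([ 0.65701564,  0.68022522, -0.23236207, -0.22722669])}
rail [(0.73, [152.7, 162.9, 445.5, 239.8])]
carriage [(0.72, [169.4, 158.0, 326.7, 235.1])]
index [(0.94, [327.4, 234.3, 345.1, 263.2]), (0.87, [435.8, 257.4, 461.2, 289.4])]
fin_tip []
frame [(0.83, [164.5, 162.0, 327.9, 236.5])]
buffer_front [(0.89, [283.1, 173.2, 302.8, 210.1])]
buffer_back [(0.63, [195.3, 172.7, 223.3, 217.1])]
spare_gear [(0.72, [383.6, 254.9, 415.8, 287.5]), (0.68, [169.7, 159.0, 331.8, 235.2]), (0.56, [153.1, 163.9, 445.6, 238.7])]
wrench [(0.51, [373.7, 145.3, 380.8, 176.8])]
top {'fx': 386.3153581970874, 'fy': 386.3153581970874, 'cx': 318.9955293803171, 'cy': 198.18248555455406, 'xyz': array([0.33669145, 0.08113737, 1.00869494]), 'orientation': array([ 0.71426692, -0.69429594,  0.06744796, -0.05680393])}
rail []
carriage [(0.69, [307.9, 146.1, 497.1, 242.1])]
index [(0.93, [290.4, 126.4, 309.1, 145.8]), (0.81, [180.0, 94.9, 197.2, 119.2])]
fin_tip [(0.69, [306.7, 147.2, 498.4, 243.4])]
frame [(0.56, [305.8, 146.6, 500.1, 241.4])]
buffer_front []
buffer_back [(0.76, [435.6, 168.2, 470.9, 216.4])]
spare_gear [(0.73, [216.4, 104.9, 252.3, 133.6]), (0.63, [339.2, 168.1, 364.9, 216.9]), (0.21, [306.2, 143.6, 498.5, 239.6])]
wrench []
1.0
```

View pics/scene0.png

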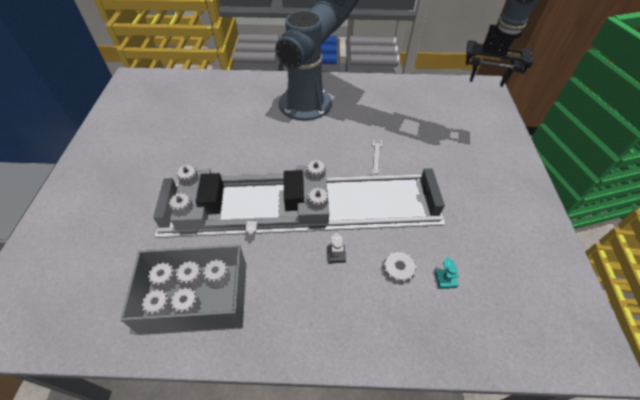

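View pics/top0.png

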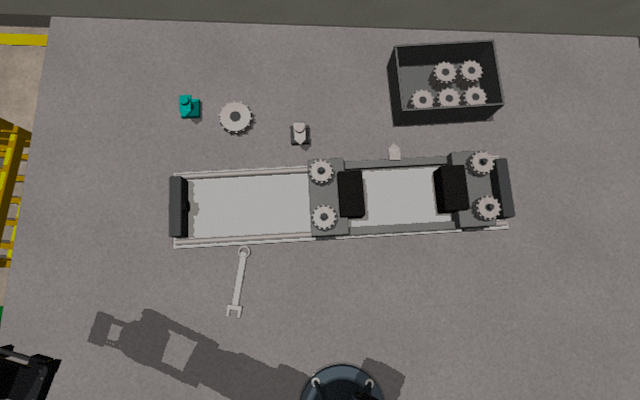

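The scene view shows the carriage at the left end (fin at about (251,228)), the real grey index at (337,248) and the turquoise look-alike at (448,273). In the top view the fin is at about (394,152) and the index at (300,133), so travel is towards image left. Next I'll measure accurately.

```bash
cat > h.py <<'E'
import numpy as np
from scipy.spatial.transform import Rotation as R
from rig import robot
def proj(c,u,v,z):
    m=robot.camera_model(c);d=R.from_quat(m['orientation']).as_matrix()@np.array([(u-m['cx'])/m['fx'],(v-m['cy'])/m['fy'],1])
    return m['xyz']+d*(z-m['xyz'][2])/d[2]
def pix(c,p):
    m=robot.camera_model(c);q=R.from_quat(m['orientation']).as_matrix().T@(np.array(p)-m['xyz'])
    return np.array([m['cx']+m['fx']*q[0]/q[2],m['cy']+m['fy']*q[1]/q[2]])
E
python3 - <<'E'
import cv2,numpy as np
from h import *
im=cv2.imread('pics/top0.png')
cv2.imwrite('pics/topL.png',cv2.resize(im[115:255,285:415],None,fx=4,fy=4,interpolation=cv2.INTER_CUBIC))
cv2.imwrite('pics/topR.png',cv2.resize(im[140:255,160:520],None,fx=2.2,fy=2.2,interpolation=cv2.INTER_CUBIC))
for n,u,v,z in(('fin',394,144,.056),('beak',300,145,.056),('idx',299,136,0),('stopL',178,206,.072),('stopR',505,188,.072)):print(n,proj('top',u,v,z))
E
```

```text
fin [ 0.6538791  -0.12048372  0.056     ]
beak [0.64333685 0.12146471 0.056     ]
idx [0.68681562 0.12746426 0.        ]
stopL [0.47378082 0.41242251 0.072     ]
stopR [ 0.54311461 -0.39420896  0.072     ]
```

View pics/topL.png

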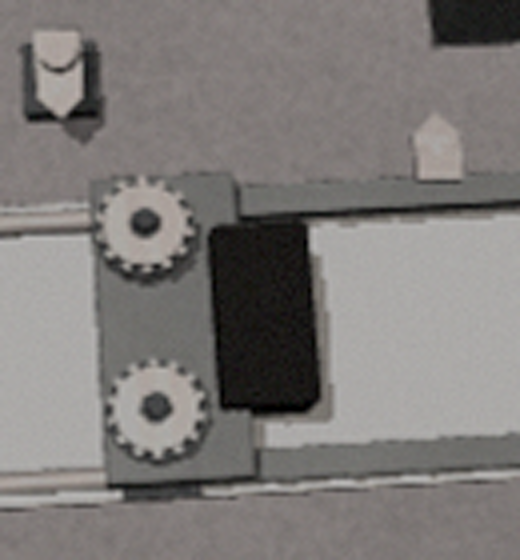

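View pics/topR.png

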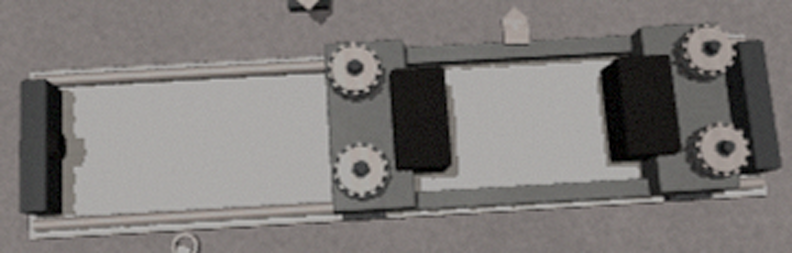

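The crops give the beak tip at about (300.1,144.2), the fin tip at (393.7,142.7), and bed corners at (173.3,247.8), (173.3,172.5) and (508,228.5).

```bash
python3 - <<'E'
from h import *
A=proj('top',173.3,247.8,.012);B=proj('top',508,228.5,.012);C=proj('top',173.3,172.5,.012)
d=A-B;L=np.hypot(*d[:2]);ey=d[:2]/L;ex=np.array([ey[1],-ey[0]])
print('len',L,'width',(C-A)[:2]@ex,'ey',ey,'yaw',np.degrees(np.arctan2(ey[1],ey[0])))
o=(A+B)[:2]/2+ex*.1
f=proj('top',393.7,142.7,.056)[:2];b=proj('top',300.1,144.2,.056)[:2]
# stop faces: bed centre check
print('origin',o,'fin',f,(f-o)@ex,(f-o)@ey,'beak',b,(b-o)@ex,(b-o)@ey,'travel',(b-f)@ey)
print('q0',(f-o)@ey+.17,'qmark',(b-o)@ey+.17)
bay=f-ex*.135;print('bay',bay,'end',bay+ey*((b-f)@ey),'front face',bay+ey*.095)
E
```

```text
len 0.8652578213422841 width 0.1973745838331292 ey [-0.08532744  0.99635296] yaw 94.89485411639524
origin [0.51131539 0.01329654] fin [ 0.65734954 -0.11973263] 0.13415051771794104 -0.14500472854561386 beak [0.6454814  0.12128405] 0.1428909964885636 0.09614563077374744 travel 0.2411503593193613
q0 0.024995271454386153 qmark 0.2661456307737474
bay [ 0.52284189 -0.13125183] end [0.50226514 0.10901904] front face [ 0.51473578 -0.0365983 ]
```

```bash
python3 -m jog '{"dp":[[-20,-22,0],[-52,-57,0],[-86,-94,0],[-120,-131,0],[-154,-168,0],[-188,-205,0],[-222,-242,0],[-256,-279,0],[-290,-316,0],[-324,-353,0],[-358,-390,0],[-392,-427,0]],"delta_rot":[[0,0,0.07],[0,0,0.19],[0,0,0.32],[0,0,0.45],[0,0,0.58],[0,0,0.71],[0,0,0.84],[0,0,0.97],[0,0,1.1],[0,0,1.2],[0,0,1.237],[0,0,1.237]],"gripper":[-1,-1,-1,-1,-1,-1,-1,-1,-1,-1,-1,-1]}' 20
python3 - <<'E'
from h import *
o=robot.get_obs();r=R.from_quat(o['tool_rot']).as_matrix();print(o['time'],o['position'],o['grip_width'],r[:,0],r[:,2])
t=np.array([.5177,-.0715,.068]);print(r.T@(t-o['position'])*1000)
E
```

```text
time: 2.2
position: [0.4284, 0.0956, 0.1998]
tool_rot: [0.677, 0.736, 0.0, 0.0]
ft_force: [0.6, 0.5, -0.2]
grip_width: 0.0026
grip_force: 0.0
2.2 [0.4283656  0.0955951  0.19982635] 0.0025605814552463546 [-8.38761810e-02  9.96476181e-01  8.07860016e-05] [ 1.12819494e-03  1.76034947e-04 -9.99999348e-01]
[-174.00996828   74.85411722  131.89763726]
```

```bash
python3 -m jog '{"dp":[[-45,20,0],[-88,38,0],[-130,56,0],[-160,70,0],[-174,75,10],[-174,75,40],[-174,75,75],[-174,75,105],[-174,75,125],[-174,75,132],[-174,75,132]],"delta_rot":[[0,0,0],[0,0,0],[0,0,0],[0,0,0],[0,0,0],[0,0,0],[0,0,0],[0,0,0],[0,0,0],[0,0,0],[0,0,0]],"gripper":[-1,-1,-1,-1,-1,-1,-1,-1,-1,-1,-1]}'
python3 - <<'E'
from h import *
import cv2
o=robot.get_obs();ey=np.array([-.0853,.99635]);b=np.array([.52284,-.13125])
print(o['position'],'along',(o['position'][:2]-b)@ey)
im=robot.camera('top')
cv2.imwrite('pics/t2.png',cv2.resize(im[115:255,285:415,::-1],None,fx=4,fy=4,interpolation=cv2.INTER_CUBIC))
print(robot.camera_model('wrist'))
w=robot.camera('wrist');cv2.imwrite('pics/w2.png',w[:,:,::-1])
E
```

```text
time: 3.3
position: [0.5156, -0.0684, 0.0664]
tool_rot: [0.676, 0.737, -0.001, -0.002]
ft_force: [0.6, 0.5, 0.2]
grip_width: 0.0002
grip_force: 0.0
[ 0.5156426  -0.06836585  0.06638166] along 0.0632685591875671
{'fx': 312.0290608484415, 'fy': 312.0290608484415, 'cx': 319.1188181294708, 'cy': 202.67003161155978, 'T_tool_cam': array([[-2.18457680e-04, -9.69295666e-01, -2.45898076e-01,
         6.64990701e-02],
       [ 9.99999312e-01,  7.16449372e-05, -1.17082110e-03,
        -2.57550987e-04],
       [ 1.15248917e-03, -2.45898163e-01,  9.69294984e-01,
        -1.84254935e-01],
       [ 0.00000000e+00,  0.00000000e+00,  0.00000000e+00,
         1.00000000e+00]])}
```

View pics/w2.png

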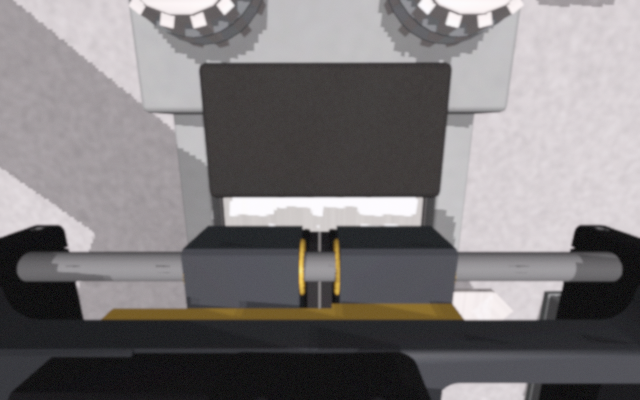

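View pics/t2.png

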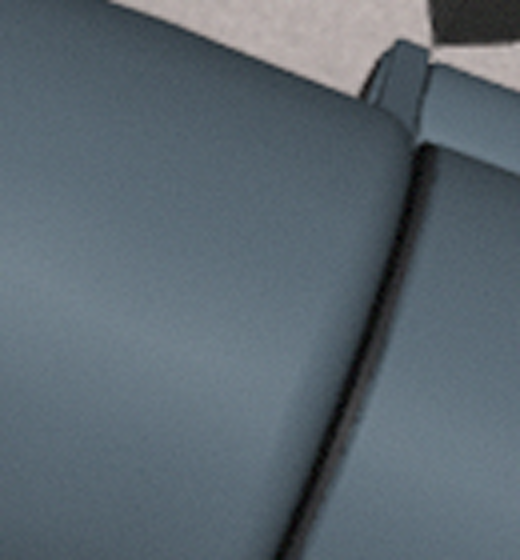

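The wrist view shows the front buffer's edge at v≈195 with the fingers below it, both clear of the frame, and the fin at about (490,303). The arm blocks the top view, so I'll track the fin with the scene camera. First I'll close most of the gap slowly.

```bash
cat >> h.py <<'E'
import cv2
ey=np.array([-.0853,.99635]);b0=np.array([.52284,-.13125])
T=cv2.imread('pics/scene0.png')[216:240,236:266]
def look(c='scene'):
    t=robot.get_obs()['time'];im=robot.camera(c)[:,:,::-1].copy();return t,im
def tp():
    o=robot.get_obs();return o['time'],round(float((o['position'][:2]-b0)@ey)*1000,1),round(float(o['position'][2])*1000,1),(o['ft_force']).round(2)
def shift(im,ref,box=(236,266,216,240)):
    # sub-pixel column of the fin patch by matchTemplate
    u0,u1,v0,v1=box;t=ref[v0:v1,u0:u1]
    r=cv2.matchTemplate(im[190:275,200:400],t,cv2.TM_CCOEFF_NORMED);_,s,_,(x,y)=cv2.minMaxLoc(r)
    p=lambda a,b,c:(a-c)/(2*(a-2*b+c)) 
    return s,200+x+p(r[y,x-1],r[y,x],r[y,x+1])-u0,190+y+p(r[y-1,x],r[y,x],r[y+1,x])-v0
E
python3 -m jog '{"dp":[[3,0,0],[6,0,0],[9,0,0],[12,0,0],[14,0,0],[15,0,0],[15,0,0]],"delta_rot":[[0,0,0],[0,0,0],[0,0,0],[0,0,0],[0,0,0],[0,0,0],[0,0,0]],"gripper":[-1,-1,-1,-1,-1,-1,-1]}'
python3 - <<'E'
from h import *
print(tp());w=look('wrist')[1]
cv2.imwrite('pics/w3.png',w)
t,im=look();cv2.imwrite('pics/s3.png',im)
ref=cv2.imread('pics/scene0.png');print(shift(im,ref),tp())
# predicted fin pixel along the rail (scene): travel -> column
for s in(0,.1,.2,.241):print(s,pix('scene',[*(np.array([.65735,-.11973])+ey*s),.056]))
print('beak',pix('scene',[.64548,.12128,.056]))
# wrist px column x=320 face line -> offset of block edge
E
```

```text
time: 4.1
position: [0.5157, -0.0543, 0.0674]
tool_rot: [0.676, 0.737, -0.0, -0.0]
ft_force: [-0.5, 0.4, 0.4]
grip_width: 0.0007
grip_force: 0.0
(4.1, 77.2, 67.4, array([-0.54,  0.43,  0.37]))
(0.9425976872444153, np.float32(-0.05255127), np.float32(-0.095687866)) (4.2, 77.0, 67.4, array([-0.16, -0.07, -0.29]))
0 [249.48234964 233.35780118]
0.1 [284.97646488 231.86149928]
0.2 [320.2306693  230.37531115]
0.241 [334.61611093 229.76887362]
beak [334.9258184  232.37907478]
```

View pics/w3.png

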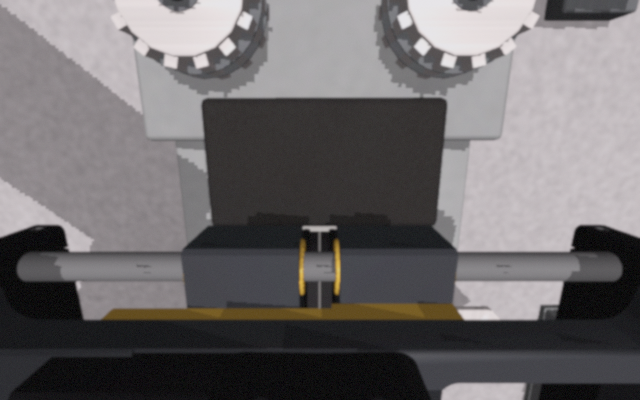

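The wrist view shows the buffer edge at v≈224, a few mm ahead of the fingers, and the carriage hasn't moved. A constant 50 mm/s push will make it leave at about 100 mm/s whatever its mass.

```bash
python3 -m jog '{"dp":[[2,0,0],[5,0,0],[8,0,0],[12,0,0],[17,0,0],[22,0,0],[27,0,0],[32,0,0],[37,0,0],[42,0,0],[47,0,0],[51,0,0]],"delta_rot":[[0,0,0],[0,0,0],[0,0,0],[0,0,0],[0,0,0],[0,0,0],[0,0,0],[0,0,0],[0,0,0],[0,0,0],[0,0,0],[0,0,0]],"gripper":[-1,-1,-1,-1,-1,-1,-1,-1,-1,-1,-1,-1]}'
python3 - <<'E'
from h import *
ref=cv2.imread('pics/scene0.png');print(tp())
for i in range(4):
    t,im=look();s=shift(im,ref);print(t,s,'pos mm',s[1]/.3533)
    cv2.imwrite(f'pics/s4_{i}.png',im)
print(tp())
E
```

```text
time: 5.4
position: [0.5113, -0.0031, 0.0675]
tool_rot: [0.676, 0.737, 0.0, -0.0]
ft_force: [-0.0, -0.9, -0.5]
grip_width: 0.0002
grip_force: 0.0
(5.4, 128.7, 67.5, array([-0.03, -0.87, -0.52]))
5.4 (0.944707989692688, np.float32(19.059082), np.float32(-0.96588135)) pos mm 53.94589
5.45 (0.9394332766532898, np.float32(20.762482), np.float32(-1.023407)) pos mm 58.767284
5.5 (0.9287640452384949, np.float32(22.416016), np.float32(-1.0456848)) pos mm 63.447536
5.55 (0.9278995990753174, np.float32(23.994873), np.float32(-1.0961609)) pos mm 67.91643
(5.6, 128.2, 67.5, array([ 0.18,  0.  , -0.63]))
```

```bash
python3 -m jog '{"dp":[[-3,0,0],[-9,0,0],[-15,0,0],[-18,0,0]],"delta_rot":[[0,0,0],[0,0,0],[0,0,0],[0,0,0]],"gripper":[-1,-1,-1,-1]}'
python3 - <<'E'
from h import *
ref=cv2.imread('pics/s4_0.png');print(tp())
u0,u1=255,285
for i in range(8):
    t,im=look();s=shift(im,ref,(255,285,215,239));print(t,s)
    cv2.imwrite(f'pics/s5_{i}.png',im)
print(tp())
E
```

```text
time: 6.0
position: [0.5132, -0.0227, 0.0675]
tool_rot: [0.677, 0.736, 0.0, 0.0]
ft_force: [0.1, 0.8, 0.7]
grip_width: 0.0004
grip_force: 0.0
(6.0, 109.0, 67.5, array([0.11, 0.85, 0.66]))
6.0 (0.8702539205551147, np.float32(19.931244), np.float32(-0.9038849))
6.05 (0.8762132525444031, np.float32(21.615906), np.float32(-0.9683075))
6.1 (0.8840352892875671, np.float32(23.109558), np.float32(-1.0236359))
6.15 (0.8756479024887085, np.float32(24.716187), np.float32(-1.0990295))
6.2 (0.8735857009887695, np.float32(26.359283), np.float32(-1.1203766))
6.25 (0.8828381896018982, np.float32(27.967987), np.float32(-1.1408997))
6.3 (0.8881567716598511, np.float32(29.622864), np.float32(-1.1656952))
6.35 (0.8964303135871887, np.float32(31.144684), np.float32(-1.2050018))
(6.4, 110.3, 67.4, array([0.95, 0.09, 0.78]))
```

```bash
python3 - <<'E'
import cv2
im=cv2.imread('pics/s5_7.png')[215:275,280:360];cv2.imwrite('pics/s5c.png',cv2.resize(im,None,fx=9,fy=9,interpolation=cv2.INTER_CUBIC))
E
```

```text
(no output)
```

View pics/s5c.png

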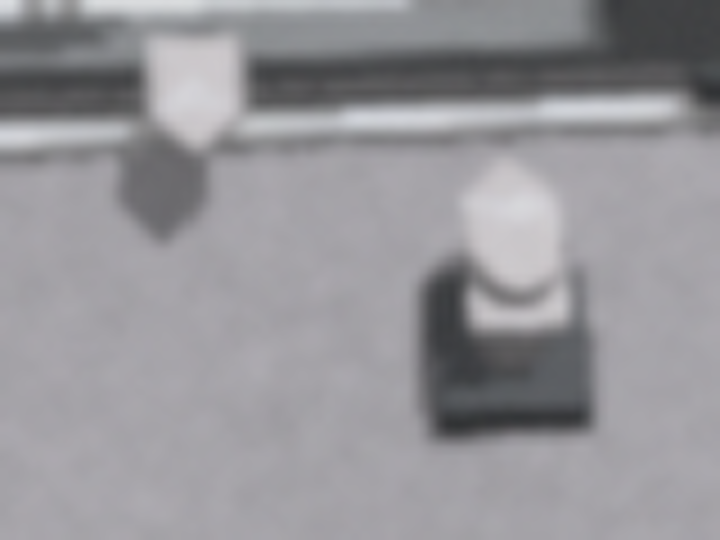

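The crop puts the fin tip at u≈301.5 and the beak tip at u≈335.4, which leaves about 96 mm to go. It is coasting at about 93 mm/s. I'll brake with the fingers running at half that speed.

```bash
python3 -m jog '{"dp":[[0,0,0],[0,0,0],[1,0,0],[3,0,0],[6,0,0],[11,0,0],[17,0,0],[22,0,0],[26.5,0,0],[31,0,0],[36,0,0],[40,0,0]],"delta_rot":[[0,0,0],[0,0,0],[0,0,0],[0,0,0],[0,0,0],[0,0,0],[0,0,0],[0,0,0],[0,0,0],[0,0,0],[0,0,0],[0,0,0]],"gripper":[-1,-1,-1,-1,-1,-1,-1,-1,-1,-1,-1,-1]}'
python3 -m jog '{"dp":[[5,0,0],[9,0,0],[12,0,0]],"delta_rot":[[0,0,0],[0,0,0],[0,0,0]],"gripper":[-1,-1,-1]}'
python3 - <<'E'
from h import *
ref=cv2.imread('pics/s5_7.png');print(tp())
for i in range(5):
    t,im=look();s=shift(im,ref,(288,316,216,236));print(t,s,s[1]/.3515)
    cv2.imwrite(f'pics/s6_{i}.png',im)
print(tp())
im=im[215:275,280:360];cv2.imwrite('pics/s6c.png',cv2.resize(im,None,fx=9,fy=9,interpolation=cv2.INTER_CUBIC))
E
```

```text
time: 7.6
position: [0.5093, 0.0188, 0.0674]
tool_rot: [0.676, 0.737, -0.0, -0.0]
ft_force: [0.4, 0.6, -0.1]
grip_width: 0.0003
grip_force: 0.3
time: 7.9
position: [0.5086, 0.0304, 0.0675]
tool_rot: [0.676, 0.737, 0.0, 0.0]
ft_force: [-0.1, 0.6, 0.8]
grip_width: 0.0003
grip_force: 0.0
(7.9, 162.3, 67.5, array([-0.12,  0.61,  0.85]))
7.9 (0.918160080909729, np.float32(33.680115), np.float32(-1.6148224)) 95.818245
7.95 (0.9191481471061707, np.float32(33.78116), np.float32(-1.6067963)) 96.10571
8.0 (0.9196669459342957, np.float32(33.854797), np.float32(-1.6006012)) 96.31521
8.05 (0.9192637205123901, np.float32(33.9317), np.float32(-1.6123657)) 96.534004
8.1 (0.9221915602684021, np.float32(34.07013), np.float32(-1.6078339)) 96.92782
(8.15, 161.9, 67.5, array([-1.08,  0.8 ,  0.43]))
```

View pics/s6c.png

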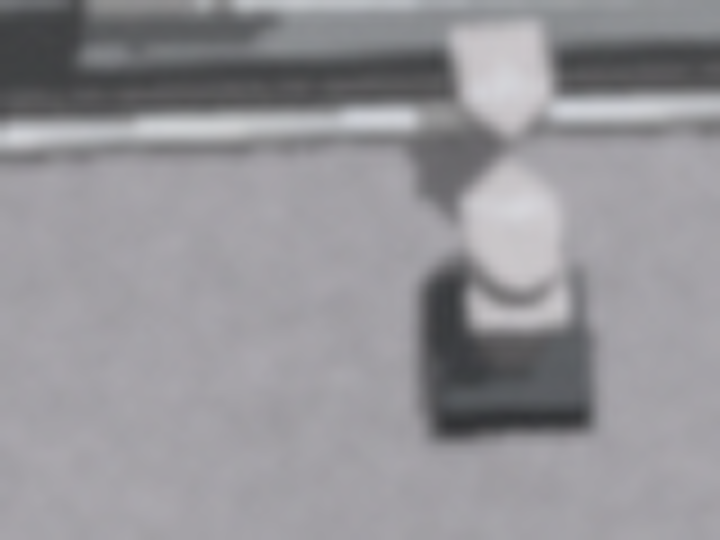

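The fin is now just past the beak (fin axis at u≈336.5, beak at 336), about 2 mm over and drifting on at about 5 mm/s. I'll trim it with the fingers held lightly in the path of the back buffer.

```bash
python3 -m jog '{"dp":[[-1,0,0],[-2.5,0,0],[-2.5,0,0],[-2.5,0,0],[-2.5,0,0],[-2.5,0,0]],"delta_rot":[[0,0,0],[0,0,0],[0,0,0],[0,0,0],[0,0,0],[0,0,0]],"gripper":[-1,-1,-1,-1,-1,-1]}'
cat > m.py <<'E'
from h import *
import sys
# offset from mark (mm): tracked on s6_4, which stood 2.2 mm past
ref=cv2.imread('pics/s6_4.png');print(tp())
for i in range(int(sys.argv[2])):
    t,im=look();s=shift(im,ref,(327,345,216,229));print(t,round(s[0],3),round(float(s[1])/.3515+2.2,2))
cv2.imwrite(f'pics/{sys.argv[1]}.png',im)
E
python3 m.py s7 5
```

```text
time: 8.75
position: [0.5087, 0.0277, 0.0674]
tool_rot: [0.676, 0.737, -0.0, -0.0]
ft_force: [0.1, 1.1, -0.3]
grip_width: 0.0006
grip_force: 0.0
(8.75, 159.6, 67.4, array([ 0.1 ,  1.1 , -0.31]))
8.75 0.994 2.74
8.8 0.998 2.4
8.85 0.999 2.13
8.9 0.998 1.92
8.95 0.994 1.65
```

It is now drifting back at about 5 mm/s and would overshoot to about −5.6 mm. I'll cross to the front buffer and bounce it softly at about −2.8 mm, so the remaining coast ends at the mark.

```bash
python3 -m jog '{"dp":[[15,0,0],[40,0,0],[68,0,0],[96,0,0],[124,0,0],[145,0,0],[157,0,0],[162,0,0],[164,0,0]],"delta_rot":[[0,0,0],[0,0,0],[0,0,0],[0,0,0],[0,0,0],[0,0,0],[0,0,0],[0,0,0],[0,0,0]],"gripper":[-1,-1,-1,-1,-1,-1,-1,-1,-1]}'
python3 m.py s8 6
```

```text
time: 9.9
position: [0.4946, 0.1915, 0.0674]
tool_rot: [0.676, 0.737, -0.0, 0.0]
ft_force: [-0.9, 0.1, 1.0]
grip_width: 0.001
grip_force: 0.0
(9.9, 324.0, 67.4, array([-0.86,  0.14,  1.04]))
9.9 0.965 -1.43
9.95 0.962 -1.55
10.0 0.958 -1.71
10.05 0.955 -1.82
10.1 0.95 -1.93
10.15 0.949 -2.03
```

```bash
python3 -m jog '{"dp":[[0.1,0,0],[0.2,0,0],[0.3,0,0],[0.4,0,0],[0.5,0,0],[0.6,0,0]],"delta_rot":[[0,0,0],[0,0,0],[0,0,0],[0,0,0],[0,0,0],[0,0,0]],"gripper":[-1,-1,-1,-1,-1,-1]}'
python3 m.py s9 6
```

```text
time: 10.8
position: [0.4947, 0.1918, 0.0674]
tool_rot: [0.676, 0.737, -0.0, -0.0]
ft_force: [0.0, 0.1, 0.1]
grip_width: 0.0005
grip_force: 0.0
(10.8, 324.2, 67.4, array([0.01, 0.14, 0.14]))
10.8 0.967 -1.25
10.85 0.971 -1.01
10.9 0.971 -0.7
10.95 0.97 -0.46
11.0 0.968 -0.25
11.05 0.966 -0.04
```

```bash
python3 -m jog '{"dp":[[-18,0,0],[-52,0,0],[-88,0,0],[-124,0,0],[-150,0,0],[-161,0,0],[-165,0,0],[-165.6,0,0]],"delta_rot":[[0,0,0],[0,0,0],[0,0,0],[0,0,0],[0,0,0],[0,0,0],[0,0,0],[0,0,0]],"gripper":[-1,-1,-1,-1,-1,-1,-1,-1]}'
python3 m.py s10 8
```

```text
time: 11.9
position: [0.5087, 0.027, 0.0674]
tool_rot: [0.677, 0.736, 0.0, -0.0]
ft_force: [-0.7, 0.1, 0.4]
grip_width: 0.0004
grip_force: 0.0
(11.9, 158.9, 67.4, array([-0.72,  0.09,  0.43]))
11.9 0.994 2.73
11.95 0.996 2.64
12.0 0.996 2.49
12.05 0.998 2.38
12.1 0.999 2.28
12.15 0.999 2.1
12.2 0.999 2.03
12.25 0.998 1.94
```

It is drifting slowly back and should stop near the mark, so I'll clear the buffers and lift out.

```bash
python3 -m jog '{"dp":[[8,0,0],[25,0,0],[45,0,0],[60,0,0],[66,0,-5],[66,0,-30],[66,0,-65],[66,0,-100],[66,0,-130],[66,0,-145],[66,0,-150]],"delta_rot":[[0,0,0],[0,0,0],[0,0,0],[0,0,0],[0,0,0],[0,0,0],[0,0,0],[0,0,0],[0,0,0],[0,0,0],[0,0,0]],"gripper":[-1,-1,-1,-1,-1,-1,-1,-1,-1,-1,-1]}'
python3 m.py s11 5
python3 - <<'E'
from h import *
im=look('wrist')[1];cv2.imwrite('pics/w11.png',im);p=look('top')[1];cv2.imwrite('pics/t11.png',cv2.resize(p[115:175,270:350],None,fx=9,fy=9,interpolation=cv2.INTER_CUBIC))
o=robot.get_obs();r=R.from_quat(o['tool_rot']).as_matrix();M=robot.camera_model('wrist');Tc=M['T_tool_cam']
for n,pt in(('mark',[.6455,.1213,.056]),):
    q=Tc[:3,:3].T@(r.T@(np.array(pt)-o['position'])-Tc[:3,3]);print(n,M['cx']+M['fx']*q[0]/q[2],M['cy']+M['fy']*q[1]/q[2])
E
```

```text
time: 13.4
position: [0.5044, 0.0924, 0.2199]
tool_rot: [0.676, 0.737, 0.002, 0.002]
ft_force: [0.2, 0.2, -1.0]
grip_width: 0.0008
grip_force: 0.0
(13.4, 224.4, 219.9, array([ 0.25,  0.19, -1.  ]))
13.4 0.982 1.19
13.45 0.982 1.19
13.5 0.982 1.18
13.55 0.982 1.19
13.6 0.982 1.18
mark 451.0679003097115 169.98332090872736
```

View pics/w11.png

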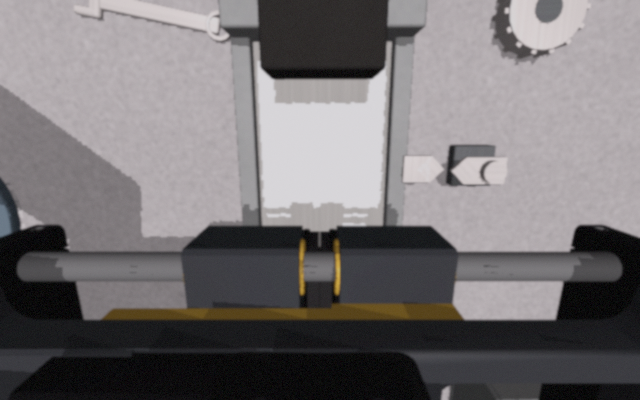

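Carriage at rest. In the wrist view the fin tip (443,169) faces the beak tip (451,170). I'll check the offset numerically.

```bash
python3 - <<'E'
import cv2
im=cv2.imread('pics/w11.png')
cv2.imwrite('pics/w11c.png',cv2.resize(im[135:205,390:520],None,fx=6,fy=6,interpolation=cv2.INTER_CUBIC))
E
python3 m.py s12 2
```

```text
(13.75, 224.6, 216.2, array([-0.39,  0.33,  0.19]))
13.75 0.982 1.19
13.8 0.982 1.2
```

View pics/w11c.png

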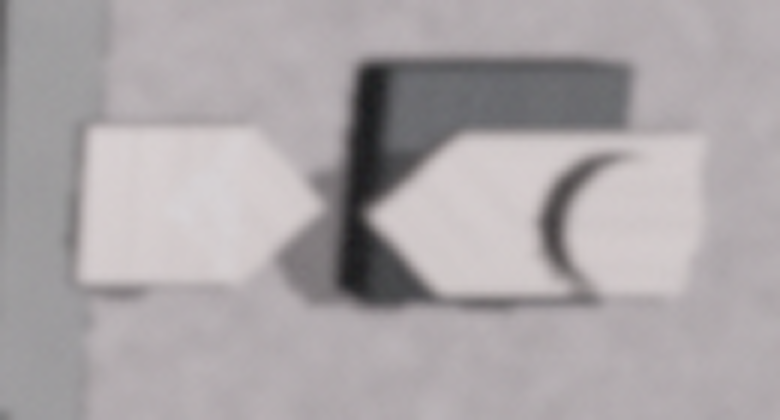

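The close-up shows the fin tip (y≈207) within about 1 px, roughly 1 mm, of the beak tip (y≈213). The carriage is at rest and the gripper is clear of it, so I'm handing in.

```bash
python3 -c "
from rig import robot
print(robot.hand_in())"
```

```text
the job is handed in; nothing more can be done
None
```

I handed the job in after about 14 s: the carriage ran at about 9.3 cm/s and stands at rest, untouched, with its fin about 1 mm past the beak; after the main braking it took three soft trims (back, front, back buffer) to settle it there.

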